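# Hang the meat mallet on the utensil rail

### The arm

A 6-joint arm with a two-finger parallel gripper is mounted at the origin on the work surface. World frame = base frame: x ahead of the robot, y to its left, z up, the work surface at z = 0. Lengths are in m, angles in rad, forces in N, time in s.
With the tool pointing down it reaches from about 0.25 to 0.775 m from the base axis. Payload 4 kg.
Tool frame: the origin (TCP) lies midway between the tips of the shut fingers; the grasp point (between the pads) lies 19 mm behind it; y points along the fingers, x is the direction in which the jaws open and shut, and the axes are right-handed (so a half turn about y gives the same grasp; the last joint's range is limited). The gripper opens to 94 mm and grips with 3 to 60 N. Pads are 16 mm wide; open, the fingers measure 119 mm over their backs; the gripper's body (75 mm by 177 mm) begins 78 mm behind the grasp point.
Start: joints at [-1.387, 0.087, 1.371, -0, 1.684, -0.103], TCP at [0.156, -0.528, 0.206] pointing down, gripper open.
Joint ranges: [-3.1, 3.1], [-0.76, 2.03], [0.27, 2.55], [-1.08, 4.22], [0.17, 2.65], [-2.57, 2.57]. Speed limits (rad/s): [2.79, 2.79, 3.14, 3.14, 3.14, 3.14].

### API

Orientations are given as [roll, pitch, yaw] about the fixed x, y, z axes, in that order (R = Rz(yaw) Ry(pitch) Rx(roll)).
In Python, from bench import robot, snapshot, camera_info, ticket gives the robot as it stands.
- The arm moves only by the shell command python3 -m creep 'ROWS'. ROWS is JSON, a list of rows, each an object with "slide": the shift along the tool's x, y, z in mm, a list of three; "roll": the turn about the tool's y in degrees; "grip": the closure, from 0 (fully open) to 1 (shut). In form: [{"slide": [x, y, z], "roll": roll, "grip": grip}, ...]. A call has 1 to 20 rows; each row is the pose to reach, as a shift and turn from the pose commanded when the call began, along the tool's axes at that moment; what a row does not reach only later rows make up. A row lasts 1/12 s, in which the tool goes at most 41.7 mm and 7.16 degrees, less where a joint would pass 70% of its speed; a pose out of reach is approached as far as the arm can. A call with a gripper value outside its range is refused whole. The fingers move at their own pace and stop on an object; the grip force is fixed at half the most. Time passes only in rows, so rows that repeat a pose let the fingers close. It gives the time, the measured TCP pose, the force and the opening at its end, in the units of the state.
- robot.get_obs(): the state, without advancing time (a new reading comes with each control period).
- snapshot(name): name is "scene" or "top" or "wrist"; returns the picture (480x640x3 uint8, red, green, blue); there is no depth.
- camera_info(name): a dict with "fx", "fy", "cx", "cy" (pixels), "dist" ([k1, k2, p1, p2, k3] as OpenCV has them; the pictures are not rectified), "cam_to_world" (4x4, takes a point from camera to world coordinates). Camera axes: x right, y down, z forward; pixel columns grow to the right and rows downward; lengths in m; the calibration is good to about 2 mm. A picture is of the moment at which its call begins: read the wrist's pose just before it. camera_info takes no time and is no camera call; for the wrist camera it gives the pose at the moment of the call.
- ticket.close_job(): hands the job in, once; it reports no verdict.
The state is a dict: "time": time; "joint_positions": joint angles; "qvel": joint speeds; "joint_torque": joint torques, N m; "tool_pos": TCP position; "ee_rot": TCP orientation; "wrist_force": force on the tool from outside, world axes, zero at the start; "wrist_torque": the same for the moment, N m; "width": finger opening in m.
Only numpy, scipy, OpenCV 4.12 (cv2) and the standard library are available. Lean on these libraries where they do the work, as an engineer would, in place of code of your own. Each camera call takes 0.05 s, during which the arm holds its last target.

### The job

Pick up the meat mallet (the square-headed one) by the riveted tab at the end of its handle, ease your grip so that it swings down and hangs plumb and still in the air, head down, then grip it again and hang it by its side prong on a free stretch of the utensil rail. Leave it hanging there (a slight sway does not matter), and do not disturb the masher, the hanging ladle, the salt jar or the small white bowl.

Things in the scene. Friction and masses are not known exactly. Their poses are not given: they have to be found in the camera images.
- mallet: Meat mallet, aluminium and steel, 0.27 to 0.37 kg: square head 46 x 68 x 50 mm (x, y, z) with toothed ends, lying on the table; a 12 mm round handle juts out level along -x, its axis at z = 25 mm, with an end tab 150 mm from the head's centre. Origin: underside of the head's centre. Centre of mass about 130 mm from the tab.
- mallet_tab (a point): Centre of the round end tab (21 mm across), at (-150, 0, 25) mm in the mallet's frame. Polished domed rivets on its two sides, 24 mm over both along y: grip there. The mallet turns about them against friction that grows with the grip: it stops some 60 degrees short of plumb at 80 N, 15 at 20 N, 3 at 6 N; below 3 N it drops.
- mallet_prong (a point): Where the rail's axis lies inside the prong once hung: (-100, 0, 43.5) mm in the mallet's frame. Prong: 6 mm bar leaving the handle at x = -108, 34 mm along +z (up as it lies), then 30 mm along +x, open towards the head, 25 mm gap. Hanging head down, its mouth faces down, on the side of the handle to which the head pointed as it lay.
- rail: Utensil rail: level steel bar, 10 mm thick, 360 mm long along its y axis, on two 12 mm posts at y = -180 and +180 mm. Fixed. Origin on the table under the bar's middle; the bar's axis is at z = 210 mm. The ladle hangs at y = +125 mm; the rest, from y = -120 to +45 mm, is free.
- rail_mid (a point): Middle of the rail's bar, on its axis, 210 mm above the table.
- masher: Look-alike bystander with the same handle, tab and prong (handle at z = 30 mm) but a round 60 mm head: leave it. Origin under its head's centre, handle along -x.
- ladle_bowl (a point): Bowl of the small ladle that hangs from the rail, free to swing, 56 mm across: 140 mm below the bar.
- salt: Glass salt jar, 70 mm across, 90 mm high. Origin: centre of underside.
- ramekin: Small white bowl, 70 mm across, 40 mm high, on the table near the foot of the rail. Origin: centre of underside.
Not all that is in view belongs to the job. Leave any red look-alike of the mallet alone.

How it is judged:
By the outcome, as a careful person would: the job done as asked, in the order asked, and still so for the second after the job is handed in, with the robot touching nothing.
It also fails if it takes over 64 s, if anything falls off the work surface, if the arm or the gripper's body presses on something with over 40 N, if the wrist force passes 120 N, or if a joint passes its speed limit or range.

## Working session

There is one attempt and no reset: what is moved stays moved. The work goes in short steps, Python scripts to look and compute and a shell command to move; the robot and the scene stay as the last step left them, time stands still between calls to the robot, and variables do not carry over. Pictures are saved under pics/ and viewed, and the job is handed in when it is done.

```bash
ls; mkdir -p pics; python3 - <<'E'
from bench import robot, snapshot, camera_info, ticket
import cv2
for n in ("scene","top","wrist"):
    im=snapshot(n); cv2.imwrite(f"pics/{n}0.png",im[:,:,::-1])
    c=camera_info(n); print(n,c)
o=robot.get_obs(); print(o)
E
```

```text
pics
scene {'fx': 456.5125042758878, 'fy': 456.5125042758878, 'cx': 318.28519239261124, 'cy': 236.7334500649238, 'dist': array([-0.08847078,  0.        ,  0.        ,  0.        ,  0.        ]), 'cam_to_world': array([[-0.39932415,  0.76918365, -0.49889552,  0.93780697],
       [ 0.91674108,  0.32833615, -0.22755476,  0.21267619],
       [-0.01122596, -0.54822613, -0.8362548 ,  0.85245374],
       [ 0.        ,  0.        ,  0.        ,  1.        ]])}
top {'fx': 505.29164227254967, 'fy': 505.29164227254967, 'cx': 317.3906397921175, 'cy': 236.2820817771021, 'dist': array([-0.13326046,  0.        ,  0.        ,  0.        ,  0.        ]), 'cam_to_world': array([[-0.01845599, -0.9982072 ,  0.05693652,  0.43694096],
       [-0.99981272,  0.01809411, -0.00686483,  0.019663  ],
       [ 0.00582231, -0.05705256, -0.9983542 ,  1.37317846],
       [ 0.        ,  0.        ,  0.        ,  1.        ]])}
wrist {'fx': 363.6379673502164, 'fy': 363.6379673502164, 'cx': 322.2336237630346, 'cy': 236.79500913837728, 'dist': array([-0.05411621,  0.        ,  0.        ,  0.        ,  0.        ]), 'c
[... 222 characters left out ...]
       ,  0.        ,  1.        ]])}
{'time': 0.15, 'joint_positions': array([-1.38709778e+00,  8.78102572e-02,  1.37186900e+00, -7.45953620e-06,
        1.68357419e+00, -1.03098375e-01]), 'qvel': array([-0.00011802, -0.00238516, -0.00460213,  0.00018981, -0.00010484,
        0.00048113]), 'joint_torque': array([ 1.38506137e-03, -3.40642262e+01, -3.02793753e+01,  7.18815112e-02,
        3.05468368e-02, -1.08342974e-04]), 'tool_pos': array([ 0.15550524, -0.52714151,  0.20457869]), 'ee_rot': array([-1.57063278,  0.00165274, -1.2840001 ]), 'wrist_force': array([-0.52893172, -0.11033238,  0.02063465]), 'wrist_torque': array([-0.05416664, -0.06257858,  0.00434644]), 'width': 0.09399999697069773}
```

View pics/scene0.png

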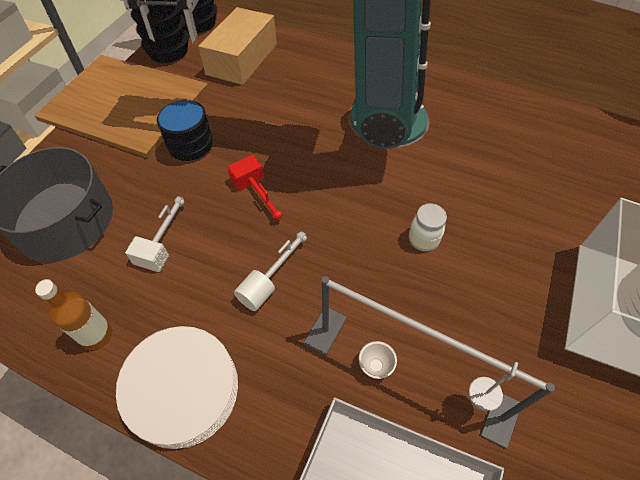

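View pics/top0.png

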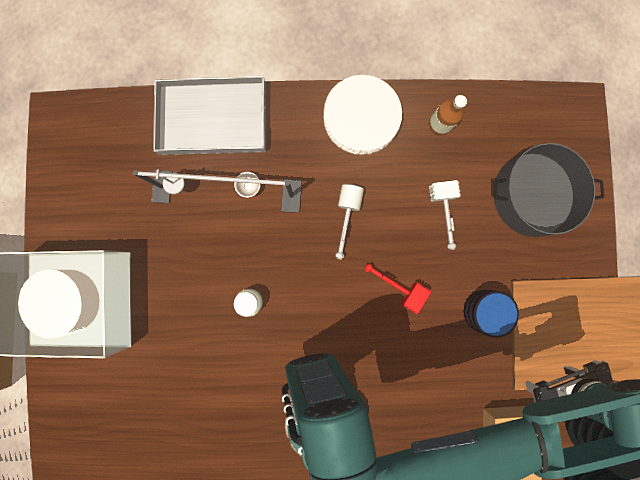

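View pics/wrist0.png

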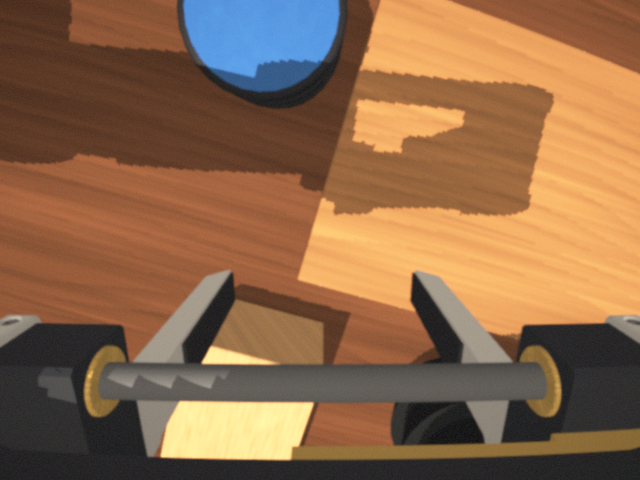

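The mallet candidates in the top view are the white square head at (444,190), with its tab at (452,246); the round white masher at (350,197), with its tab at (340,256); and the red look-alike at (417,297). The description picks out the one at (444,190). I'll check it in close crops and measure.

```bash
cat > h.py <<'E'
import numpy as np, cv2
from bench import robot, snapshot, camera_info, ticket
def ray(c,uv):
    K=np.array([[c['fx'],0,c['cx']],[0,c['fy'],c['cy']],[0,0,1]])
    p=cv2.undistortPoints(np.array([[uv]],float),K,np.array(c['dist'],float))[0,0]
    T=np.array(c['cam_to_world']); d=T[:3,:3]@[p[0],p[1],1]; return T[:3,3],d
def onplane(c,uv,z):
    o,d=ray(c,uv); return o+d*(z-o[2])/d[2]
def tri(a,b):
    (o1,d1),(o2,d2)=a,b
    A=np.stack([d1,-d2],1); s=np.linalg.lstsq(A,o2-o1,rcond=None)[0]
    p,q=o1+d1*s[0],o2+d2*s[1]; return (p+q)/2,np.linalg.norm(p-q)
def proj(c,P):
    T=np.linalg.inv(np.array(c['cam_to_world'])); K=np.array([[c['fx'],0,c['cx']],[0,c['fy'],c['cy']],[0,0,1]])
    r=cv2.Rodrigues(T[:3,:3])[0]
    return cv2.projectPoints(np.array(P,float).reshape(-1,3),r,T[:3,3],K,np.array(c['dist'],float))[0][:,0]
E
python3 - <<'E'
import cv2
t=cv2.imread('pics/top0.png'); s=cv2.imread('pics/scene0.png')
a=cv2.resize(t[170:265,400:500],None,fx=4,fy=4,interpolation=cv2.INTER_CUBIC)
b=cv2.resize(s[185:285,110:210],None,fx=4,fy=4,interpolation=cv2.INTER_CUBIC)
o=cv2.copyMakeBorder(a,0,20,0,0,0); cv2.imwrite('pics/c1.png',cv2.hconcat([o,b]))
a=cv2.resize(t[150:225,125:325],None,fx=4,fy=4,interpolation=cv2.INTER_CUBIC);cv2.imwrite('pics/c2.png',a)
a=cv2.resize(s[260:460,300:560],None,fx=3,fy=3,interpolation=cv2.INTER_CUBIC);cv2.imwrite('pics/c3.png',a)
E
```

```text
(no output)
```

View pics/c1.png

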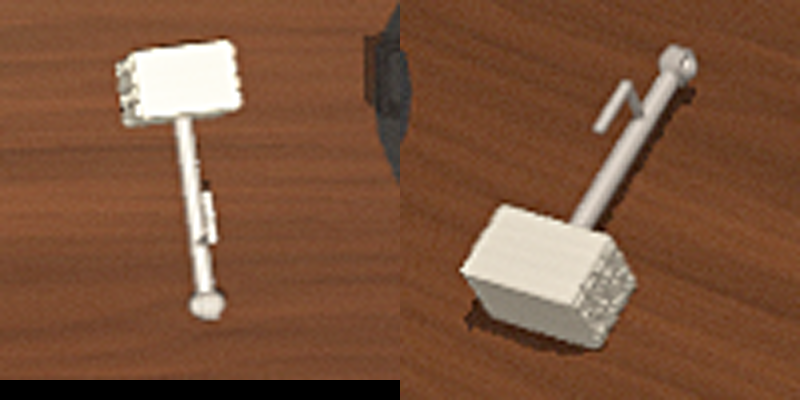

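View pics/c2.png

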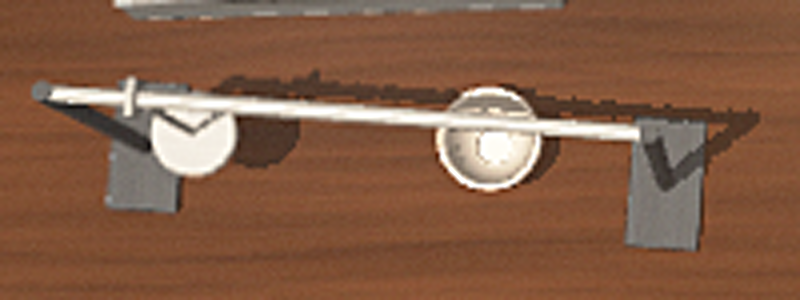

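View pics/c3.png

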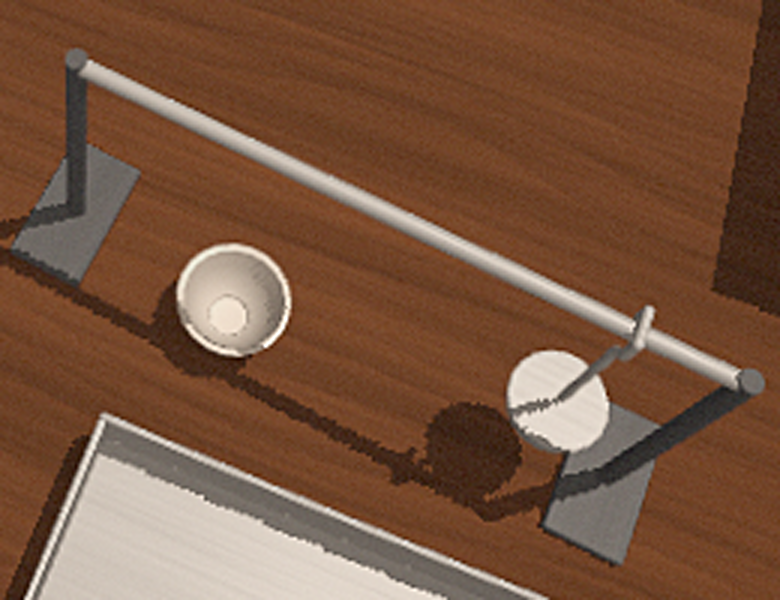

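The crop confirms the choice: a square toothed head, with the tab at about (451.5,245.5) in top and (179.5,200.5) in scene. The rail ends are at about (135,173) and (286,183) in top, and (325,280) and (549,387) in scene.

```bash
python3 - <<'E'
from h import *
ct,cs=camera_info('top'),camera_info('scene')
np.set_printoptions(precision=4,suppress=True)
tab,e=tri(ray(ct,(451.2,245.5)),ray(cs,(179.2,200.5)));print('tab',tab,e, onplane(ct,(451.2,245.5),.025))
t=cv2.imread('pics/top0.png'); m=((t.min(2)>120)).astype('uint8')
m2=np.zeros_like(m); m2[175:260,415:470]=m[175:260,415:470]
# handle axis: column centroid between rows 203..215
for r in (203,208,212,216,228,233,238,245): 
    x=np.where(m2[r])[0]; print(r,x.min(),x.max(),end=';')
h,_=None,None
c=cv2.findContours(m2,cv2.RETR_EXTERNAL,cv2.CHAIN_APPROX_NONE)[0]; c=max(c,key=cv2.contourArea); print(cv2.boundingRect(c))
for uv in((135.3,172.8),(286,183.3)):print('rail top@.21',onplane(ct,uv,.21))
for uv in((325.2,279.8),(549.2,387)):print('rail scene@.21',onplane(cs,uv,.21))
# mid-bar line points top
for x in (170,200,230,260):
    col=t[165:195,x].min(1); print(x,165+np.where(col>140)[0])
E
```

```text
tab [ 0.4814 -0.348   0.0288] 0.0029625477405680225 [ 0.4824 -0.3503  0.025 ]
203 444 447;208 445 448;212 445 449;216 446 449;228 447 453;233 448 451;238 449 452;245 448 455;(429, 180, 32, 70)
rail top@.21 [0.6615 0.4396 0.21  ]
rail top@.21 [0.6279 0.0823 0.21  ]
rail scene@.21 [0.6251 0.0806 0.21  ]
rail scene@.21 [0.6594 0.4404 0.21  ]
170 [174 175 176 177 178 179 180 182 183 184 185 186 187 188 189 190 191 192
 193]
200 [175 176 177 178]
230 [178 179 180]
260 [180 181 182]
```

```bash
python3 - <<'E'
from h import *
ct,cs=camera_info('top'),camera_info('scene')
np.set_printoptions(precision=4,suppress=True)
P=[onplane(ct,uv,.025) for uv in ((445.5,203),(446.5,208),(447,212),(447.5,216),(450.5,238),(451.5,245))]
P=np.array(P);print(P)
vx,vy,_,_=cv2.fitLine(P[:,:2].astype(np.float32),cv2.DIST_L2,0,.01,.01).ravel();
yaw=np.arctan2(vy*np.sign(vx),abs(vx));print('mallet yaw',np.degrees(yaw))
# scene handle check
print(onplane(cs,(179.2,200.5),.025))
o=robot.get_obs()
from scipy.spatial.transform import Rotation as R
print(R.from_euler('xyz',o['ee_rot']).as_matrix())
E
```

```text
[[ 0.5979 -0.3387  0.025 ]
 [ 0.5843 -0.3409  0.025 ]
 [ 0.5733 -0.3419  0.025 ]
 [ 0.5624 -0.3429  0.025 ]
 [ 0.5027 -0.3491  0.025 ]
 [ 0.4837 -0.3512  0.025 ]]
mallet yaw 6.0447907
[ 0.4787 -0.3492  0.025 ]
[[ 0.2829 -0.0003  0.9592]
 [-0.9592  0.0016  0.2829]
 [-0.0017 -1.      0.0002]]
```

```bash
python3 -m creep '[{"slide":[-20,0,90],"roll":5,"grip":0},{"slide":[-40,0,180],"roll":10.4,"grip":0},{"slide":[-60,0,270],"roll":10.4,"grip":0},{"slide":[-79,0,363],"roll":10.4,"grip":0},{"slide":[-79,0,363],"roll":10.4,"grip":0},{"slide":[-79,0,363],"roll":10.4,"grip":0},{"slide":[-79,0,363],"roll":10.4,"grip":0},{"slide":[-79,0,363],"roll":10.4,"grip":0},{"slide":[-79,0,363],"roll":10.4,"grip":0},{"slide":[-79,60,363],"roll":10.4,"grip":0},{"slide":[-79,60,363],"roll":10.4,"grip":0},{"slide":[-79,60,363],"roll":10.4,"grip":0},{"slide":[-79,60,363],"roll":10.4,"grip":0},{"slide":[-79,60,363],"roll":10.4,"grip":0}]'
python3 - <<'E'
from h import *
from scipy.spatial.transform import Rotation as R
np.set_printoptions(precision=4,suppress=True)
o=robot.get_obs();c=camera_info('wrist');im=snapshot('wrist')
cv2.imwrite('pics/w1.png',im[:,:,::-1])
M=R.from_euler('xyz',o['ee_rot']).as_matrix();print(o['time'],o['tool_pos']);print(M)
print(proj(c,[[.481,-.349,.025],[.63,-.333,.05]]))
E
```

```text
time: 1.32
tool_pos: [0.4817, -0.3498, 0.1469]
ee_rot: [-1.569, -0.002, -1.466]
wrist_force: [-0.8, -0.1, 0.7]
width: 0.0941
1.3167 [ 0.4817 -0.3498  0.1469]
[[ 0.1045  0.0015  0.9945]
 [-0.9945 -0.0014  0.1045]
 [ 0.0015 -1.      0.0014]]
[[321.4361 230.6137]
 [320.7894  29.4681]]
```

View pics/w1.png

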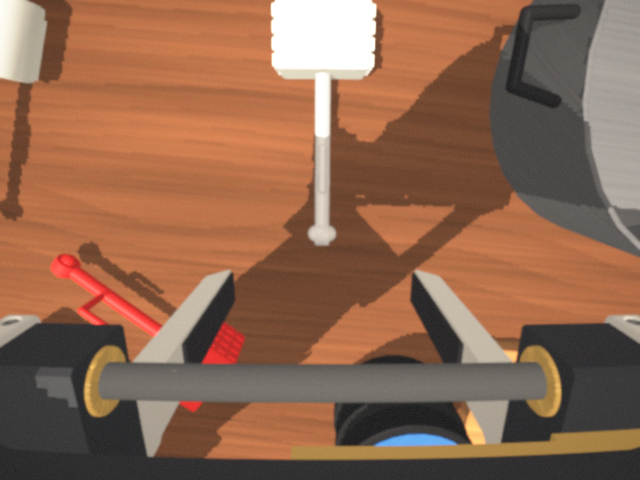

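The tab is at (321.5,234) in the wrist view, in line and about 2.5 mm nearer than estimated. I'll descend and close.

```bash
python3 -m creep '[{"slide":[0,40,-1],"roll":0,"grip":0},{"slide":[0,80,-2],"roll":0,"grip":0},{"slide":[0,115,-2],"roll":0,"grip":0},{"slide":[0,130,-2],"roll":0,"grip":0},{"slide":[0,140,-2],"roll":0,"grip":0},{"slide":[0,140,-2],"roll":0,"grip":0},{"slide":[0,140,-2],"roll":0,"grip":0},{"slide":[0,140,-2],"roll":0,"grip":0.6},{"slide":[0,140,-2],"roll":0,"grip":0.6},{"slide":[0,140,-2],"roll":0,"grip":0.6},{"slide":[0,140,-2],"roll":0,"grip":0.6},{"slide":[0,140,-2],"roll":0,"grip":0.6},{"slide":[0,140,-2],"roll":0,"grip":0.6},{"slide":[0,140,-2],"roll":0,"grip":0.6}]'
python3 - <<'E'
from h import *
o=robot.get_obs();im=snapshot('wrist')
cv2.imwrite('pics/w2.png',im[:,:,::-1]);print(o['tool_pos'],o['width'],o['time'])
E
```

```text
time: 2.53
tool_pos: [0.4795, -0.3493, 0.0056]
ee_rot: [-1.571, -0.0, -1.465]
wrist_force: [0.6, 0.1, 0.4]
width: 0.0509
[ 0.47945448 -0.34930013  0.00557205] 0.05090359934616039 2.5333
```

View pics/w2.png

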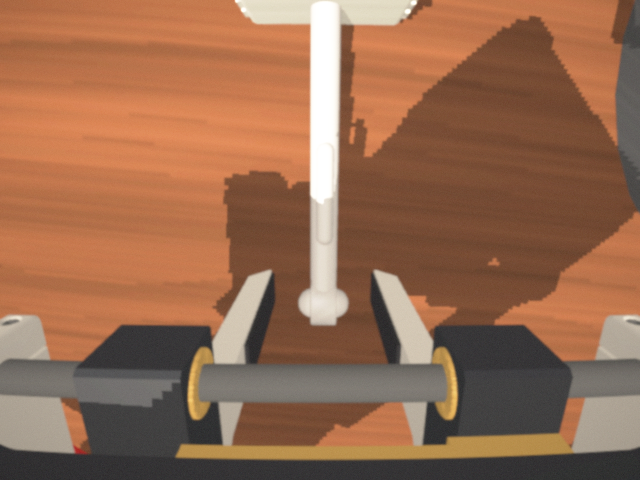

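```bash
python3 - <<'E'
from h import *
o=robot.get_obs();c=camera_info('wrist');p=o['tool_pos']
print(proj(c,[p+[0,0,.019],p]), onplane(c,(324,303),.03),onplane(c,(324,303),.025), p)
E
```

```text
[[322.75078257 301.07720951]
 [322.73762817 285.61593359]] [ 0.48105583 -0.34967818  0.03      ] [ 0.47869036 -0.34995011  0.025     ] [ 0.47939058 -0.34927509  0.0054969 ]
```

Aligned within 1 mm. I'll close firmly.

```bash
python3 -m creep '[{"slide":[0,0,0],"roll":0,"grip":1},{"slide":[0,0,0],"roll":0,"grip":1},{"slide":[0,0,0],"roll":0,"grip":1},{"slide":[0,0,0],"roll":0,"grip":1},{"slide":[0,0,0],"roll":0,"grip":1},{"slide":[0,0,0],"roll":0,"grip":1},{"slide":[0,0,0],"roll":0,"grip":1},{"slide":[0,0,0],"roll":0,"grip":1}]'
```

```text
time: 3.25
tool_pos: [0.4794, -0.3493, 0.0054]
ee_rot: [-1.571, 0.0, -1.466]
wrist_force: [-0.5, -0.1, 0.1]
width: 0.022
```

```bash
python3 -m creep '[{"slide":[0,-10,0],"roll":0,"grip":1},{"slide":[0,-25,0],"roll":0,"grip":1},{"slide":[0,-40,0],"roll":0,"grip":1},{"slide":[0,-55,0],"roll":0,"grip":1},{"slide":[0,-70,0],"roll":0,"grip":1},{"slide":[0,-85,0],"roll":0,"grip":1},{"slide":[0,-100,0],"roll":0,"grip":1},{"slide":[0,-115,0],"roll":0,"grip":1},{"slide":[0,-130,0],"roll":0,"grip":1},{"slide":[0,-145,0],"roll":0,"grip":1},{"slide":[0,-160,0],"roll":0,"grip":1},{"slide":[0,-175,0],"roll":0,"grip":1},{"slide":[0,-190,0],"roll":0,"grip":1},{"slide":[0,-205,0],"roll":0,"grip":1},{"slide":[0,-220,0],"roll":0,"grip":1},{"slide":[0,-235,0],"roll":0,"grip":1},{"slide":[0,-240,0],"roll":0,"grip":1},{"slide":[0,-240,0],"roll":0,"grip":1}]'
python3 - <<'E'
from h import *
o=robot.get_obs()
for n in('wrist','scene'):
  cv2.imwrite(f'pics/{n}3.png',snapshot(n)[:,:,::-1])
print(o['tool_pos'],o['width'],o['time'],o['wrist_force'],o['wrist_torque'])
E
```

```text
time: 4.75
tool_pos: [0.4797, -0.3496, 0.2473]
ee_rot: [-1.569, -0.002, -1.466]
wrist_force: [-1.3, -0.2, -3.9]
width: 0.0217
[ 0.47967672 -0.34960185  0.24728619] 0.02168001038552719 4.75 [-1.28066408 -0.23526929 -3.88463563] [0.03966844 0.07218543 0.041489  ]
```

View pics/wrist3.png

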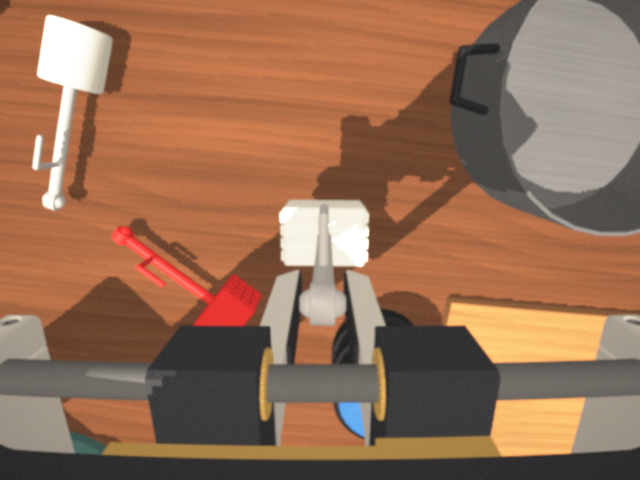

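View pics/scene3.png

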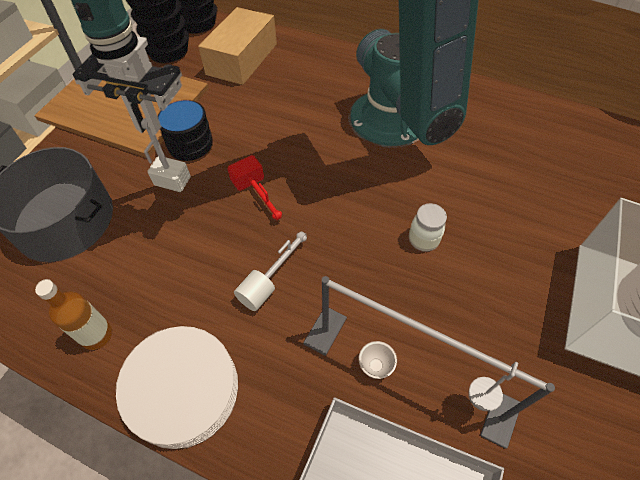

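```bash
cat > tilt.py <<'E'
from h import *
import sys
def tilt(name):
    o=robot.get_obs();c=camera_info('wrist');im=snapshot('wrist');cv2.imwrite(f'pics/{name}.png',im[:,:,::-1])
    p=o['tool_pos']+[0,0,.019]
    m=((im.min(2)>165)).astype('uint8'); m[:, :250]=0; m[:,400:]=0; m[350:]=0
    n,l,s,ce=cv2.connectedComponentsWithStats(m)
    k=1+np.argmax(s[1:,4]); print('blob',s[k])
    f=np.array([np.cos(np.radians(6)),np.sin(np.radians(6)),0])
    for t in (0,3,6,10,15,20,25,30):
        a=np.radians(t); d=f*np.sin(a)+np.array([0,0,-1])*np.cos(a); nn=f*np.cos(a)+np.array([0,0,1])*np.sin(a)
        y=np.array([-f[1],f[0],0]); 
        pts=[p+d*.127+nn*u+y*v for u in(-.025,.025) for v in(-.034,.034)]+[p+d*.15]
        print(t,proj(c,pts).round(0).tolist())
    print(o['tool_pos'],o['width'],o['time'],o['wrist_force'][2])
if __name__=='__main__': tilt(sys.argv[1])
E
python3 tilt.py w4
```

```text
blob [ 279  205   90   65 5198]
0 [[364.0, 263.0], [282.0, 263.0], [365.0, 203.0], [280.0, 203.0], [323.0, 227.0]]
3 [[364.0, 255.0], [282.0, 255.0], [366.0, 196.0], [280.0, 195.0], [323.0, 218.0]]
6 [[364.0, 247.0], [282.0, 247.0], [366.0, 188.0], [279.0, 188.0], [323.0, 210.0]]
10 [[364.0, 236.0], [282.0, 236.0], [367.0, 177.0], [279.0, 177.0], [323.0, 198.0]]
15 [[365.0, 223.0], [281.0, 223.0], [368.0, 164.0], [277.0, 164.0], [323.0, 183.0]]
20 [[365.0, 209.0], [281.0, 209.0], [370.0, 150.0], [276.0, 150.0], [323.0, 169.0]]
25 [[366.0, 196.0], [280.0, 196.0], [371.0, 137.0], [275.0, 137.0], [323.0, 154.0]]
30 [[367.0, 183.0], [279.0, 183.0], [373.0, 124.0], [273.0, 124.0], [323.0, 139.0]]
[ 0.47887727 -0.34904058  0.24456784] 0.021728436033973238 4.85 -3.1529572465487496
```

```bash
python3 -m creep '[{"slide":[0,0,0],"roll":0,"grip":0.8},{"slide":[0,0,0],"roll":0,"grip":0.8}]'; python3 tilt.py w5 | grep -v '^[1-9][0-9]* \[\['
```

```text
time: 5.07
tool_pos: [0.4791, -0.3489, 0.2441]
ee_rot: [-1.572, 0.002, -1.465]
wrist_force: [-0.3, -0.4, -2.7]
width: 0.0218
blob [ 279  195   90   69 5370]
0 [[364.0, 263.0], [282.0, 263.0], [366.0, 203.0], [280.0, 203.0], [323.0, 227.0]]
[ 0.47905971 -0.34893692  0.24405205] 0.021767923764347066 5.0667 -2.7350738578150495
```

```bash
for i in a b; do python3 -m creep '[{"slide":[0,0,0],"roll":0,"grip":0.8},{"slide":[0,0,0],"roll":0,"grip":0.8},{"slide":[0,0,0],"roll":0,"grip":0.8}]' | grep width; python3 tilt.py w6$i | grep -v '^[1-9][0-9]* \[\['; done
```

```text
width: 0.0219
blob [ 279  200   90   66 5273]
0 [[363.0, 263.0], [282.0, 263.0], [365.0, 204.0], [280.0, 204.0], [323.0, 227.0]]
[ 0.47935442 -0.34926756  0.24535127] 0.02191125104197897 5.3667 -2.8665637554447803
width: 0.0222
blob [ 279  197   90   68 5321]
0 [[363.0, 263.0], [282.0, 263.0], [365.0, 204.0], [280.0, 204.0], [323.0, 227.0]]
[ 0.47944411 -0.34930267  0.24556289] 0.022176950605549046 5.6667 -2.660635793327721
```

View pics/w6b.png

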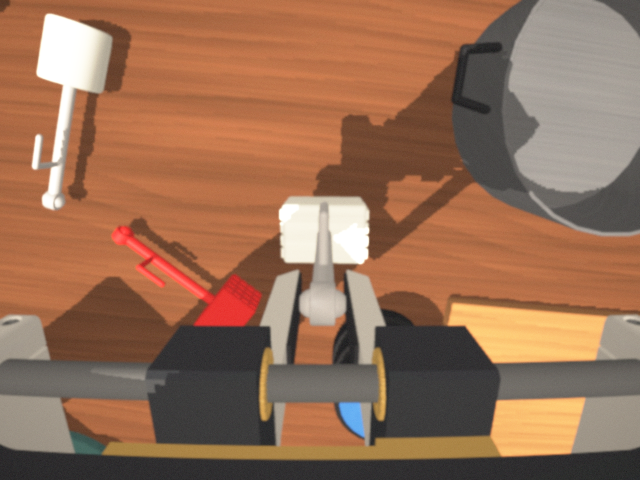

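```bash
python3 -m creep '[{"slide":[0,0,0],"roll":0,"grip":0.8}]' | grep width; python3 - <<'E'
from h import *
o=robot.get_obs();c=camera_info('scene');im=snapshot('scene');b=im[:,:,::-1].copy()
p=o['tool_pos']+[0,0,.019]
f=np.array([np.cos(np.radians(6)),np.sin(np.radians(6)),0]);y=np.array([-f[1],f[0],0])
b=cv2.resize(b[90:220,70:230],None,fx=5,fy=4.6)
def draw(t,col):
    a=np.radians(t); d=f*np.sin(a)+np.array([0,0,-1])*np.cos(a); nn=f*np.cos(a)+np.array([0,0,1])*np.sin(a)
    q=proj(c,[p]+[p+d*r+nn*u+y*v for r in(.127,.173) for u in(-.025,.025) for v in(-.034,.034)])
    for x in q: cv2.circle(b,(int((x[0]-70+.5)*5),int((x[1]-90+.5)*4.6)),4,col,-1)
draw(0,(0,255,0));draw(15,(255,0,255))
cv2.imwrite('pics/s7.png',b)
E
```

```text
width: 0.0216
```

View pics/s7.png

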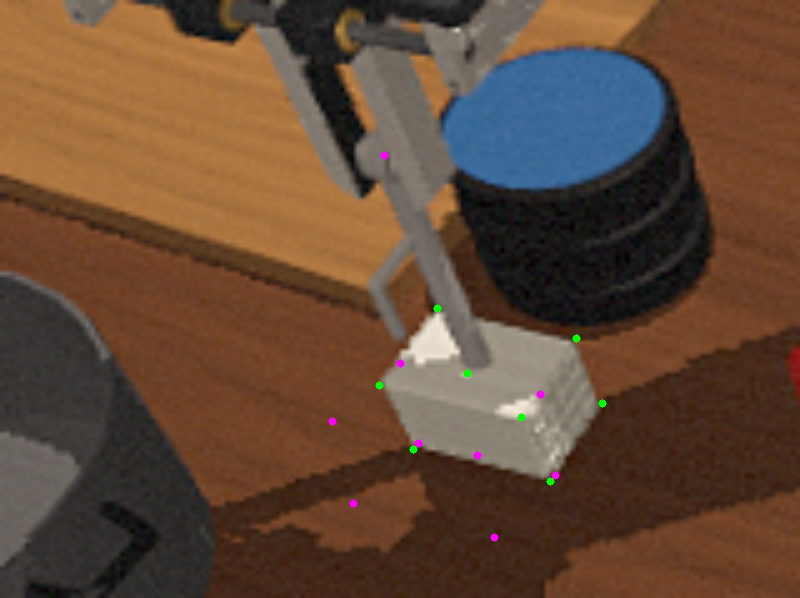

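```bash
for i in a b c d; do python3 -m creep '[{"slide":[0,0,0],"roll":0,"grip":0.8},{"slide":[0,0,0],"roll":0,"grip":0.8}]' | grep width; python3 tilt.py w8$i | grep -E 'blob|^\['; done
```

```text
width: 0.022
blob [ 279  198   90   68 5306]
[ 0.47940296 -0.34932352  0.24549214] 0.02195464394381427 6.0167 -3.9370390223376184
width: 0.0216
blob [ 279  198   90   68 5301]
[ 0.47942799 -0.34932476  0.24553402] 0.021597633059857842 6.2333 -2.841229428885131
width: 0.0222
blob [ 279  198   90   68 5294]
[ 0.47940619 -0.34930717  0.24549989] 0.022151051571927656 6.45 -2.712876728211109
width: 0.0217
blob [ 279  198   90   68 5299]
[ 0.47941675 -0.34929656  0.24547468] 0.02171024334446807 6.6667 -3.3829260650306363
```

The mallet hangs plumb (within about 1°) and still in both views. I'll grip it firmly again and carry it slowly to the robot side of the rail.

```bash
python3 -m creep '[{"slide":[0,0,0],"roll":0,"grip":1},{"slide":[0,0,0],"roll":0,"grip":1},{"slide":[0,0,0],"roll":0,"grip":1},{"slide":[0,0,0],"roll":0,"grip":1},{"slide":[0,-5,0],"roll":0,"grip":1},{"slide":[0,-12,0],"roll":0,"grip":1},{"slide":[-4,-20,1],"roll":0,"grip":1},{"slide":[-12,-27,3],"roll":0,"grip":1},{"slide":[-24,-31,6],"roll":0,"grip":1},{"slide":[-40,-31,10],"roll":0,"grip":1},{"slide":[-58,-31,14],"roll":0,"grip":1},{"slide":[-78,-31,19],"roll":0,"grip":1},{"slide":[-98,-31,24],"roll":0,"grip":1},{"slide":[-118,-31,29],"roll":0,"grip":1},{"slide":[-138,-31,33],"roll":0,"grip":1},{"slide":[-158,-31,38],"roll":0,"grip":1},{"slide":[-176,-31,42],"roll":0,"grip":1},{"slide":[-190,-31,45],"roll":0,"grip":1},{"slide":[-200,-31,48],"roll":0,"grip":1},{"slide":[-204,-31,49],"roll":0,"grip":1}]'
python3 tilt.py w9 | grep -E 'blob|^\[|^0'
```

```text
time: 8.38
tool_pos: [0.5067, -0.1385, 0.2767]
ee_rot: [-1.57, 0.001, -1.462]
wrist_force: [-0.1, 0.2, -3.2]
width: 0.0219
blob [ 278  197   90   68 5234]
0 [[363.0, 263.0], [282.0, 263.0], [365.0, 204.0], [280.0, 204.0], [323.0, 227.0]]
[ 0.50670003 -0.13853401  0.27671189] 0.021860731042306365 8.3833 -3.1920535466245976
```

View pics/w9.png

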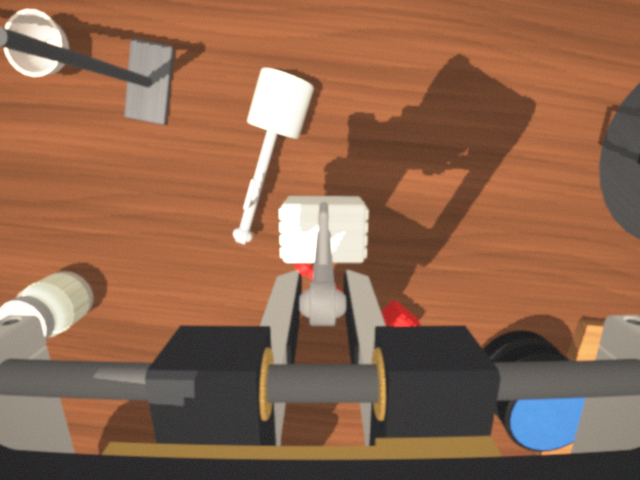

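```bash
python3 -m creep '[{"slide":[-6,0,1],"roll":0,"grip":1},{"slide":[-18,0,4],"roll":0,"grip":1},{"slide":[-36,0,8],"roll":0.5,"grip":1},{"slide":[-58,0,13],"roll":1.5,"grip":1},{"slide":[-82,0,19],"roll":2.5,"grip":1},{"slide":[-106,0,25],"roll":3.5,"grip":1},{"slide":[-130,0,31],"roll":4.5,"grip":1},{"slide":[-154,0,37],"roll":5.5,"grip":1},{"slide":[-178,0,42],"roll":6.5,"grip":1},{"slide":[-202,0,48],"roll":7.5,"grip":1},{"slide":[-226,0,54],"roll":8.5,"grip":1},{"slide":[-250,0,60],"roll":9.5,"grip":1},{"slide":[-274,0,65],"roll":10.5,"grip":1},{"slide":[-298,0,71],"roll":11,"grip":1},{"slide":[-320,0,76],"roll":11.3,"grip":1},{"slide":[-338,0,80],"roll":11.5,"grip":1},{"slide":[-352,0,84],"roll":11.5,"grip":1},{"slide":[-360,0,86],"roll":11.5,"grip":1},{"slide":[-363,0,86.5],"roll":11.5,"grip":1},{"slide":[-363,0,86.5],"roll":11.5,"grip":1}]'
python3 -m creep '[{"slide":[0,0,0],"roll":0,"grip":1},{"slide":[0,0,0],"roll":0,"grip":1},{"slide":[0,0,0],"roll":0,"grip":1}]'
python3 tilt.py w10 | grep -E 'blob|^\[|^0'
python3 - <<'E'
from h import *
for n in('scene','top'): cv2.imwrite(f'pics/{n}10.png',snapshot(n)[:,:,::-1])
E
```

```text
time: 10.1
tool_pos: [0.5546, 0.2289, 0.2762]
ee_rot: [-1.571, -0.001, -1.666]
wrist_force: [-1.1, -0.8, -2.8]
width: 0.0218
time: 10.35
tool_pos: [0.5547, 0.2278, 0.2767]
ee_rot: [-1.571, -0.0, -1.668]
wrist_force: [0.2, 0.5, -3.7]
width: 0.0215
blob [ 250    0  130   26 2367]
0 [[369.0, 255.0], [289.0, 270.0], [358.0, 196.0], [275.0, 213.0], [322.0, 227.0]]
[0.55466269 0.22783304 0.276662  ] 0.021536845837113922 10.35 -3.681396721382041
```

View pics/w10.png

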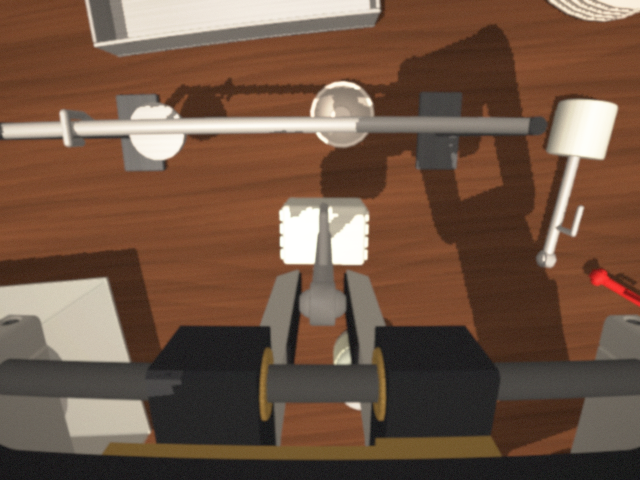

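View pics/scene10.png

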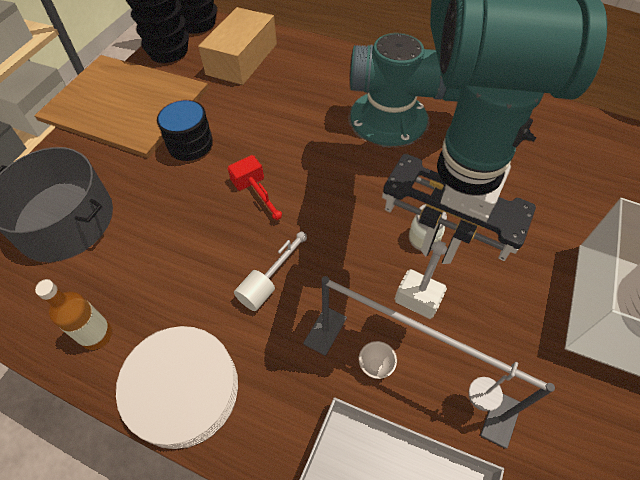

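```bash
python3 - <<'E'
from h import *
o=robot.get_obs();c=camera_info('wrist');im=cv2.imread('pics/w10.png')
for x in(220,260,290): 
    r=np.where(im[105:145,x].min(1)>130)[0]+105; print(x,r.min(),r.max(),onplane(c,(x,(r.min()+r.max())/2+.3),.21))
A=onplane(c,(220,126),.21);
from scipy.spatial.transform import Rotation as R
M=R.from_euler('xyz',o['ee_rot']).as_matrix();print(M)
for uv in((322,125),(80,128.5),(470,125)):
    P=onplane(c,uv,.21); print('tool x,z of bar',((P-o['tool_pos'])@M)*1000)
P0=np.array([.626,.0815,.21]);P1=np.array([.6605,.440,.21])
print(((P0-o['tool_pos'])@M)*1000,((P1-o['tool_pos'])@M)*1000)
E
```

```text
220 118 132 [0.64463469 0.28663447 0.21      ]
260 118 132 [0.64192341 0.26059278 0.21      ]
290 118 131 [0.64027486 0.24112806 0.21      ]
[[-9.61966023e-02  3.14420519e-04  9.95362303e-01]
 [-9.95362349e-01 -1.14663538e-04 -9.61965706e-02]
 [ 8.38855875e-05 -9.99999944e-01  3.23992590e-04]]
tool x,z of bar [-0.32866179 66.6708669  83.80210358]
tool x,z of bar [-161.66209571   66.65720014   83.39095748]
tool x,z of bar [96.50273526 66.6792027  84.45964206]
[139.16080947  66.68298986  85.10399209] [-220.99537558   66.65273049   84.95752101]
```

The wrist view and the rail-end measurement agree that the bar is 84–85 mm ahead, parallel within 0.3°. I'll move 66 mm forward, so the prong passes over the bar with about 8 mm of clearance.

```bash
python3 -m creep '[{"slide":[0,0,3],"roll":0,"grip":1},{"slide":[0,0,8],"roll":0,"grip":1},{"slide":[0,0,15],"roll":0,"grip":1},{"slide":[0,0,23],"roll":0,"grip":1},{"slide":[0,0,31],"roll":0,"grip":1},{"slide":[0,0,39],"roll":0,"grip":1},{"slide":[0,0,47],"roll":0,"grip":1},{"slide":[0,0,54],"roll":0,"grip":1},{"slide":[0,0,60],"roll":0,"grip":1},{"slide":[0,0,64],"roll":0,"grip":1},{"slide":[0,0,66],"roll":0,"grip":1},{"slide":[0,0,66],"roll":0,"grip":1},{"slide":[0,0,66],"roll":0,"grip":1},{"slide":[0,0,66],"roll":0,"grip":1}]'
python3 - <<'E'
from h import *
for n in('scene','wrist'): cv2.imwrite(f'pics/{n}11.png',snapshot(n)[:,:,::-1])
s=cv2.imread('pics/scene11.png');cv2.imwrite('pics/s11c.png',cv2.resize(s[230:370,350:510],None,fx=5,fy=4.2,interpolation=cv2.INTER_CUBIC))
E
```

```text
time: 11.67
tool_pos: [0.62, 0.2226, 0.2767]
ee_rot: [-1.571, -0.0, -1.666]
wrist_force: [-1.1, -0.2, -3.7]
width: 0.0224
```

View pics/s11c.png

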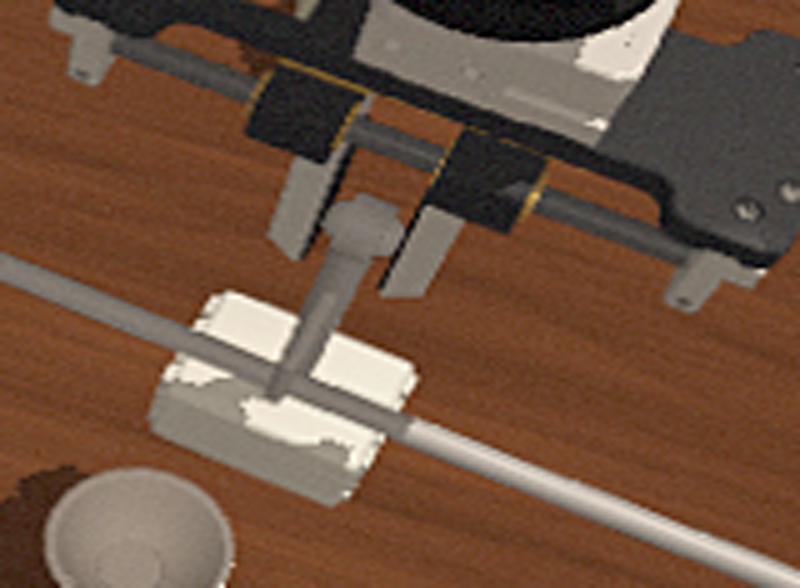

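View pics/wrist11.png

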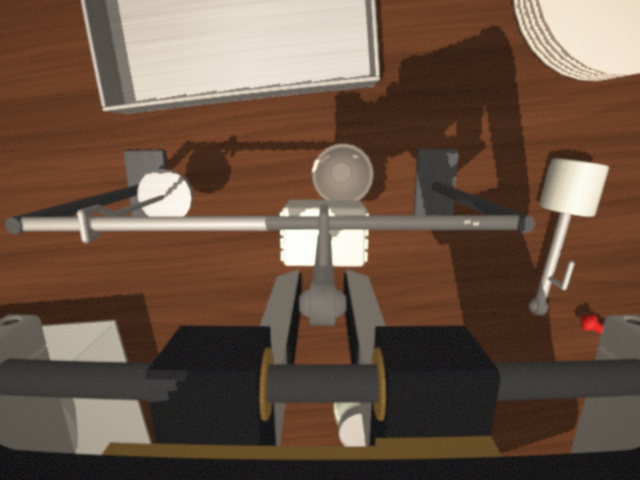

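The prong tip, at wrist (323,206), lies beyond and above the bar (rows 217–231). I'll lower it.

```bash
python3 -m creep '[{"slide":[0,4,0],"roll":0,"grip":1},{"slide":[0,9,0],"roll":0,"grip":1},{"slide":[0,14,0],"roll":0,"grip":1},{"slide":[0,19,0],"roll":0,"grip":1},{"slide":[0,24,0],"roll":0,"grip":1},{"slide":[0,28,0],"roll":0,"grip":1},{"slide":[0,31,0],"roll":0,"grip":1},{"slide":[0,33,0],"roll":0,"grip":1},{"slide":[0,33,0],"roll":0,"grip":1},{"slide":[0,33,0],"roll":0,"grip":1}]'
python3 -m creep '[{"slide":[0,1,0],"roll":0,"grip":1},{"slide":[0,1,0],"roll":0,"grip":1},{"slide":[0,1,0],"roll":0,"grip":1}]'
python3 -m creep '[{"slide":[0,1,0],"roll":0,"grip":1},{"slide":[0,1,0],"roll":0,"grip":1},{"slide":[0,1,0],"roll":0,"grip":1}]'
python3 - <<'E'
from h import *
for n in('scene','wrist'): cv2.imwrite(f'pics/{n}12.png',snapshot(n)[:,:,::-1])
s=cv2.imread('pics/scene12.png');cv2.imwrite('pics/s12c.png',cv2.resize(s[230:370,350:510],None,fx=5,fy=4.2,interpolation=cv2.INTER_CUBIC))
E
```

```text
time: 12.6
tool_pos: [0.6203, 0.2225, 0.2434]
ee_rot: [-1.571, -0.0, -1.666]
wrist_force: [0.7, 0.3, -3.4]
width: 0.0224
time: 12.85
tool_pos: [0.6204, 0.2225, 0.2427]
ee_rot: [-1.57, 0.0, -1.666]
wrist_force: [-1.2, -0.2, -4.1]
width: 0.0219
time: 13.1
tool_pos: [0.6203, 0.2225, 0.2415]
ee_rot: [-1.571, -0.0, -1.666]
wrist_force: [0.6, 0.9, -2.8]
width: 0.0222
```

View pics/s12c.png

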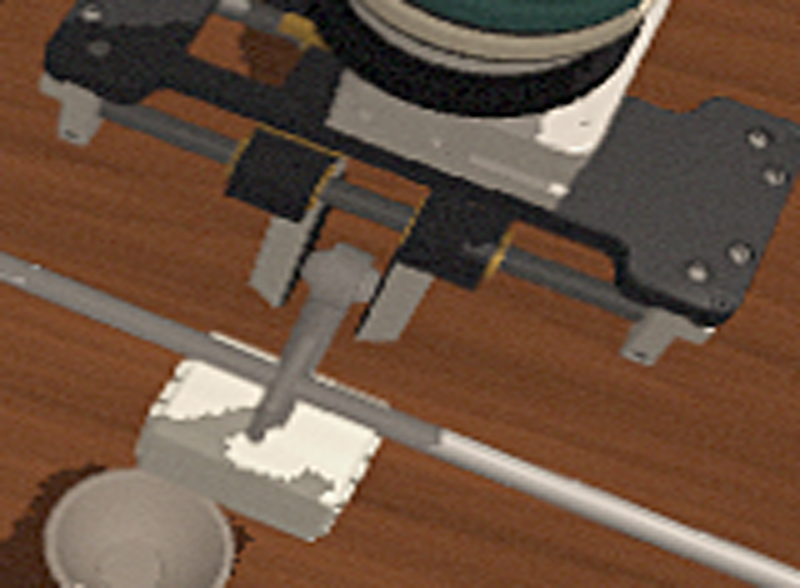

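View pics/wrist12.png

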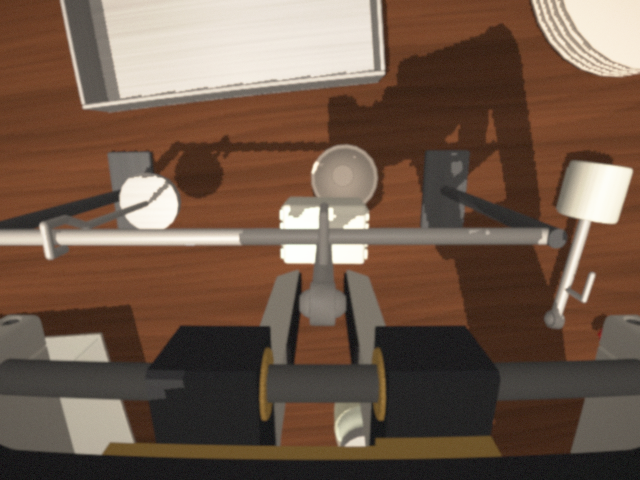

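```bash
for i in 1; do python3 -m creep '[{"slide":[0,1,0],"roll":0,"grip":1},{"slide":[0,1,0],"roll":0,"grip":1},{"slide":[0,1,0],"roll":0,"grip":1}]' | grep -E 'pos|force'
python3 -m creep '[{"slide":[0,1,0],"roll":0,"grip":1},{"slide":[0,1,0],"roll":0,"grip":1},{"slide":[0,1,0],"roll":0,"grip":1}]'| grep -E 'pos|force'
python3 -m creep '[{"slide":[0,0.5,0],"roll":0,"grip":1},{"slide":[0,0.5,0],"roll":0,"grip":1},{"slide":[0,0.5,0],"roll":0,"grip":1}]'| grep -E 'pos|force'; done
```

```text
tool_pos: [0.6202, 0.2226, 0.2411]
wrist_force: [-0.4, -0.6, -0.8]
tool_pos: [0.6202, 0.2226, 0.2408]
wrist_force: [-3.2, -0.3, 3.5]
tool_pos: [0.6201, 0.2227, 0.2406]
wrist_force: [-3.7, -0.5, 5.2]
```

Contact at TCP z = 0.241, as predicted: the prong is seated. I'll ease up 1 mm and let go.

```bash
python3 -m creep '[{"slide":[0,-1,0],"roll":0,"grip":1},{"slide":[0,-1,0],"roll":0,"grip":1},{"slide":[0,-1,0],"roll":0,"grip":0.72},{"slide":[0,-1,0],"roll":0,"grip":0.68},{"slide":[0,-1,0],"roll":0,"grip":0.6},{"slide":[0,-1,0],"roll":0,"grip":0.5},{"slide":[0,-1,0],"roll":0,"grip":0.5},{"slide":[0,-1,0],"roll":0,"grip":0.5},{"slide":[0,-1,0],"roll":0,"grip":0.5},{"slide":[0,-1,0],"roll":0,"grip":0.5},{"slide":[0,-1,0],"roll":0,"grip":0.5},{"slide":[0,-1,0],"roll":0,"grip":0.5}]'
python3 - <<'E'
from h import *
for n in('scene','wrist'): cv2.imwrite(f'pics/{n}13.png',snapshot(n)[:,:,::-1])
s=cv2.imread('pics/scene13.png');cv2.imwrite('pics/s13c.png',cv2.resize(s[230:370,350:510],None,fx=5,fy=4.2,interpolation=cv2.INTER_CUBIC))
E
```

```text
time: 14.95
tool_pos: [0.6203, 0.2225, 0.24]
ee_rot: [-1.571, -0.0, -1.666]
wrist_force: [-0.2, 0.0, -0.1]
width: 0.0469
```

View pics/s13c.png

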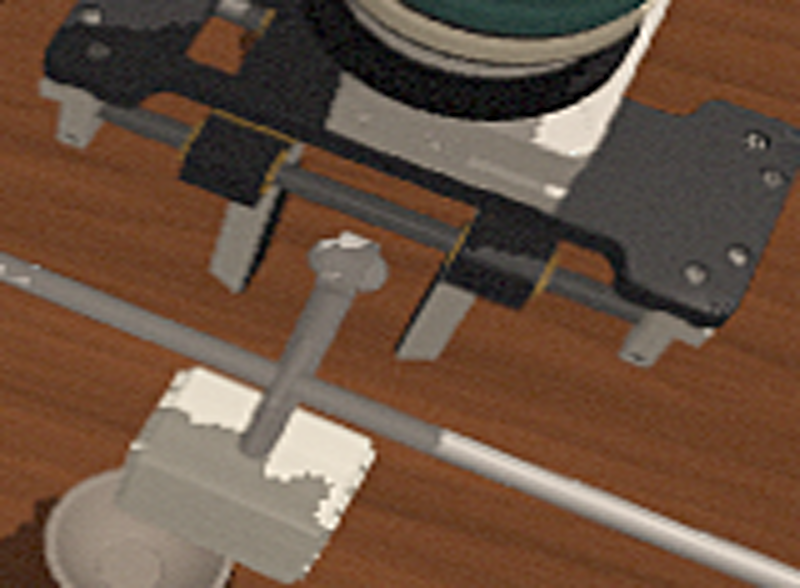

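View pics/wrist13.png

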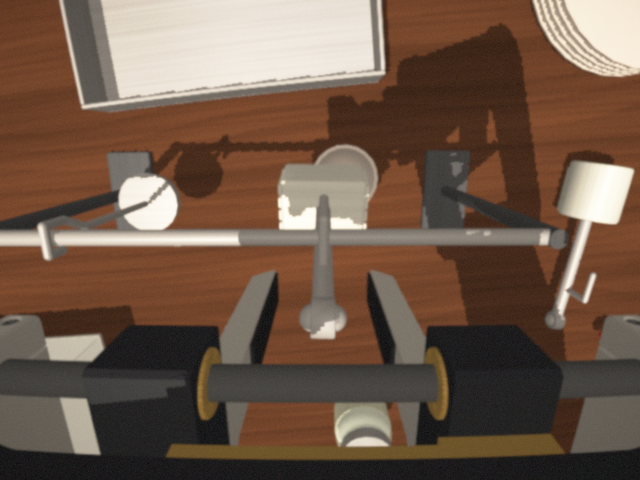

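The mallet is hanging by its prong, tilted to its natural balance and clear of the fingers. I'll withdraw straight up and let it settle.

```bash
python3 -m creep '[{"slide":[0,-5,0],"roll":0,"grip":0.5},{"slide":[0,-15,0],"roll":0,"grip":0.5},{"slide":[0,-30,0],"roll":0,"grip":0.5},{"slide":[0,-50,0],"roll":0,"grip":0.5},{"slide":[0,-75,0],"roll":0,"grip":0.5},{"slide":[0,-100,0],"roll":0,"grip":0.5},{"slide":[0,-100,-30],"roll":0,"grip":0.5},{"slide":[0,-100,-60],"roll":0,"grip":0.5},{"slide":[0,-100,-90],"roll":0,"grip":0.5},{"slide":[0,-100,-120],"roll":0,"grip":0.5},{"slide":[0,-100,-120],"roll":0,"grip":0.5},{"slide":[0,-100,-120],"roll":0,"grip":0.5},{"slide":[0,-100,-120],"roll":0,"grip":0.5},{"slide":[0,-100,-120],"roll":0,"grip":0.5},{"slide":[0,-100,-120],"roll":0,"grip":0.5},{"slide":[0,-100,-120],"roll":0,"grip":0.5},{"slide":[0,-100,-120],"roll":0,"grip":0.5},{"slide":[0,-100,-120],"roll":0,"grip":0.5},{"slide":[0,-100,-120],"roll":0,"grip":0.5},{"slide":[0,-100,-120],"roll":0,"grip":0.5}]'
for i in 1 2; do python3 -m creep '[{"slide":[0,0,0],"roll":0,"grip":0.5},{"slide":[0,0,0],"roll":0,"grip":0.5},{"slide":[0,0,0],"roll":0,"grip":0.5},{"slide":[0,0,0],"roll":0,"grip":0.5},{"slide":[0,0,0],"roll":0,"grip":0.5},{"slide":[0,0,0],"roll":0,"grip":0.5},{"slide":[0,0,0],"roll":0,"grip":0.5},{"slide":[0,0,0],"roll":0,"grip":0.5},{"slide":[0,0,0],"roll":0,"grip":0.5},{"slide":[0,0,0],"roll":0,"grip":0.5},{"slide":[0,0,0],"roll":0,"grip":0.5},{"slide":[0,0,0],"roll":0,"grip":0.5}]' | grep time
python3 - $i <<'E'
from h import *
import sys
for n in('scene','top'): cv2.imwrite(f'pics/{n}14_{sys.argv[1]}.png',snapshot(n)[:,:,::-1])
E
done
python3 - <<'E'
import cv2
a=[cv2.resize(cv2.imread(f'pics/scene14_{i}.png')[220:400,300:560],None,fx=1.5,fy=1.5) for i in(1,2)]
cv2.imwrite('pics/cmp.png',cv2.hconcat(a))
E
```

```text
time: 16.72
tool_pos: [0.501, 0.2339, 0.3399]
ee_rot: [-1.571, -0.0, -1.666]
wrist_force: [-0.1, 0.1, 0.6]
width: 0.0468
time: 17.72
time: 18.82
```

View pics/cmp.png

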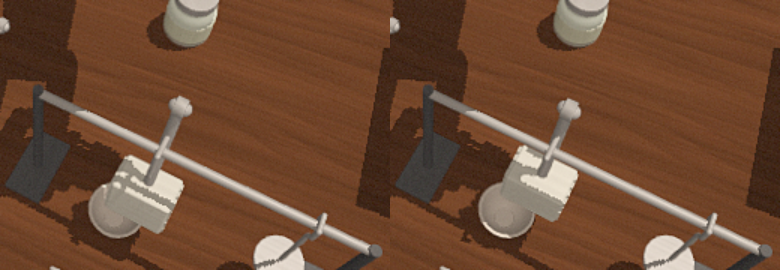

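View pics/scene14_2.png

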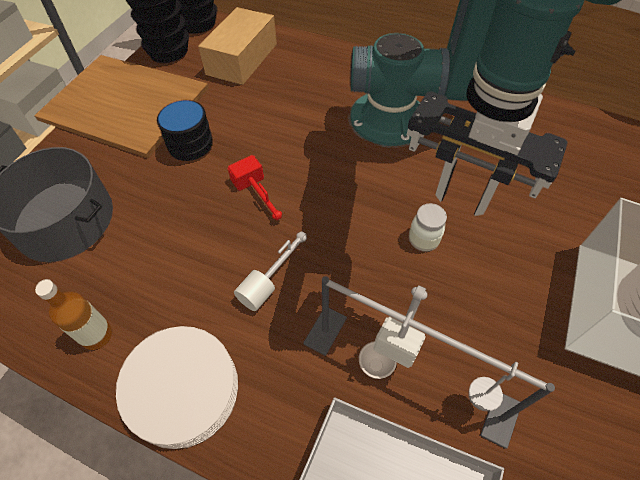

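View pics/top14_2.png

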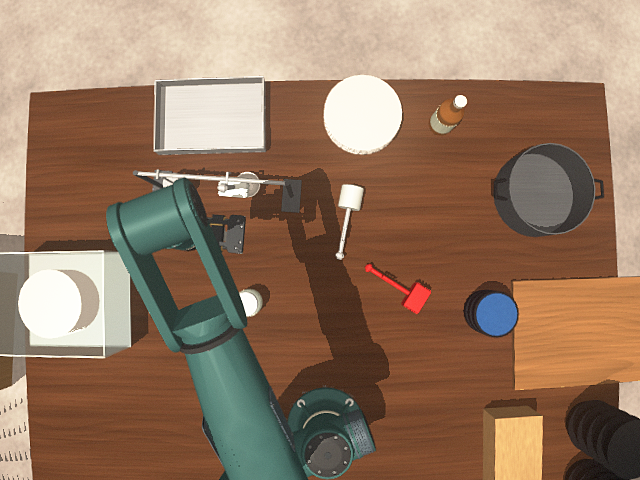

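It hangs on the free stretch and is swaying. The other objects are unmoved. I'll wait for the sway to die down.

```bash
R='x'; for i in 1 2 3 4; do python3 -m creep '[{"slide":[0,0,0],"roll":0,"grip":0.5},{"slide":[0,0,0],"roll":0,"grip":0.5},{"slide":[0,0,0],"roll":0,"grip":0.5},{"slide":[0,0,0],"roll":0,"grip":0.5},{"slide":[0,0,0],"roll":0,"grip":0.5},{"slide":[0,0,0],"roll":0,"grip":0.5},{"slide":[0,0,0],"roll":0,"grip":0.5},{"slide":[0,0,0],"roll":0,"grip":0.5},{"slide":[0,0,0],"roll":0,"grip":0.5},{"slide":[0,0,0],"roll":0,"grip":0.5},{"slide":[0,0,0],"roll":0,"grip":0.5},{"slide":[0,0,0],"roll":0,"grip":0.5},{"slide":[0,0,0],"roll":0,"grip":0.5},{"slide":[0,0,0],"roll":0,"grip":0.5},{"slide":[0,0,0],"roll":0,"grip":0.5}]' | grep time
python3 - $i <<'E'
from h import *
import sys
cv2.imwrite(f'pics/s15_{sys.argv[1]}.png',snapshot('scene')[:,:,::-1])
E
done
python3 - <<'E'
import cv2
a=[cv2.resize(cv2.imread(f'pics/s15_{i}.png')[260:400,350:450],None,fx=2,fy=2) for i in(1,2,3,4)]
cv2.imwrite('pics/cmp2.png',cv2.hconcat(a))
E
```

```text
time: 20.17
time: 21.47
time: 22.77
time: 24.07
```

View pics/cmp2.png

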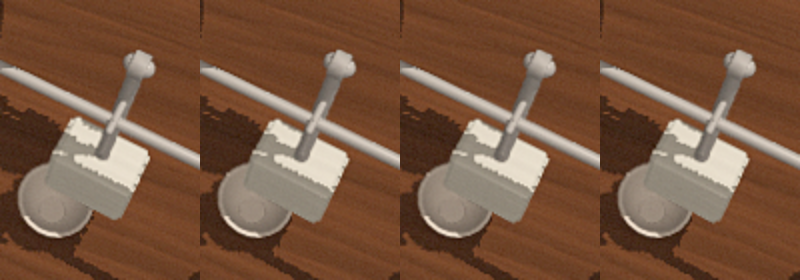

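The mallet is practically still. I'll hand in the job.

```bash
python3 -c "
from bench import ticket,robot
o=robot.get_obs();print(o['time'],o['wrist_force'],o['width']);print(ticket.close_job())"
```

```text
24.1167 [-0.45730802 -0.02996369 -0.026068  ] 0.04652296220475889
the job is handed in; nothing more can be done
None
```

I gripped the square-headed mallet by its riveted tab, lifted it until it hung head down, and eased and re-closed the grip. I then hooked it by its prong on the free stretch of the rail, about 40 mm to the ladle-free side of the middle. I backed the arm away and handed in at 24.1 s.

- **Plumb before the rail:** four wrist pictures over about 0.65 s showed no movement, and the wrist and scene views put it within about 1° of plumb.
- **Disagreement with the description:** the mallet had already swung to nearly plumb while lifting, at the normal grip. The figures given would have left it some 20° short. My easing was only a small reduction of the closure (1 to 0.8). I did not open further for fear of dropping it. The actual grip force is not reported, so I can't say how much it fell.
- **Hanging:** the prong met the bar at the predicted height. After release the mallet swayed, then settled; the last pictures show it almost still, with the prong over the bar.
- **Surroundings:** the final views show the masher, ladle, salt jar, white bowl and red look-alike where they were, judged by eye. The robot was touching nothing.

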